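Shift the bench lathe into third gear

ROBOT

A 7-joint arm with a two-finger parallel gripper is mounted at the origin on the work surface. World frame = base frame: x ahead of the robot, y to its left, z up, the work surface at z = 0. Lengths are in m, angles in rad, forces in N, time in s.
With the tool pointing down it reaches from about 0.4 to 0.925 m from the base axis. Payload 5.6 kg.
Tool frame: the origin (TCP) lies at the very end of the fingers, on their centre line; the grasp point (between the pads) lies 19 mm behind it (bot.grip_depth is the distance from the TCP to the grasp point, in m); z points along the fingers, y is the direction in which the jaws open and shut (so a half turn about z gives the same grasp; the last joint's range is limited). The gripper opens to 85 mm and grips with 20 to 120 N. Pads are 22 mm wide; open, the fingers measure 114 mm over their backs; the gripper's body (76 mm by 85 mm) begins 54 mm behind the grasp point. The pads swing forward as they close: fully open they stand 13 mm farther back than shut.
Start: joints at [-1.188, 0.468, -0.012, 1.603, 0.006, 1.071, -0.056], TCP at [0.269, 0.592, 0.231] pointing down, gripper open.
Joint ranges: [-2.53, 2.53], [-0.31, 2.02], [-1.57, 1.55], [0.28, 2.44], [-1.29, 4.43], [0.15, 1.84], [-2.92, 2.92]. Speed limits (rad/s): [2.57, 2.57, 3.14, 3.14, 3.14, 3.14, 3.14].

INTERFACE

Orientations are given as a unit quaternion [w, x, y, z].
In Python, from workcell import bot, get_image, camera_model gives the robot as it stands.
- The arm moves only by the tool drive_tool, never from a script. Its argument "commands" is a list of rows, each an object with "translation": the shift along the tool's x, y, z in m, a list of three; "roll": the turn about the tool's z in degrees. A call has 1 to 12 rows; each row is the pose to reach, as a shift and turn from the pose measured when the call began, along the tool's axes at that moment; what a row does not reach only later rows make up. A row lasts 1/10 s, in which the tool goes at most 50 mm and 8.59 degrees, less where a joint would pass 70% of its speed; a pose out of reach is approached as far as the arm can. A call with a gripper value outside its range is refused whole. "grip" is the opening, from 0 (shut) to 1 (fully open), set as the call begins (left out, the last holds). The fingers move at their own pace and stop on an object; the grip force is fixed at half the most. Time passes only in rows, so rows that repeat a pose let the fingers close. It gives the time, the measured TCP pose, the force and the opening at its end, in the units of the state.
- bot.observe(): the state, without advancing time (a new reading comes with each control period).
- get_image(name): name is "scene" or "top"; returns the picture (420x560x3 uint8, blue, green, red); there is no depth.
- camera_model(name): a dict with "fx", "fy", "cx", "cy" (pixels), "rvec" (rotation vector, rad) and "tvec" (3), from world to camera coordinates, as OpenCV has them. Camera axes: x right, y down, z forward; pixel columns grow to the right and rows downward; lengths in m; the calibration is good to about 2 mm. A picture is of the moment at which its call begins. camera_model takes no time and is no camera call.
- bot.finish_job(): hands the job in, once; it reports no verdict.
The state is a dict: "clock": time; "q": joint angles; "joint_velocities": joint speeds; "tau": joint torques, N m; "tcp_pos": TCP position; "orientation": TCP orientation; "ft_force": force on the tool from outside, world axes, zero at the start; "torque": the same for the moment, N m; "finger_gap": opening from 0.0 (shut) to 1.0 (fully open).
Only numpy, scipy, OpenCV 4.12 (cv2) and the standard library are available. Lean on these libraries where they do the work, as an engineer would, in place of code of your own. Each camera call takes 0.05 s, during which the arm holds its last target.

TASK

Put the bench lathe into third gear: push the upright gear lever across to the right-hand side of its H-shaped gate while it is in neutral, then push it forward, away from the robot, until it is fully home in the third slot, and let go. Only push the lever, never pinch it between the fingers, do not let it run into any of the other three slots on the way, and leave the things lying around where they are.

Things in the scene. Friction and masses are not known exactly. Their poses are not given: they have to be found in the camera images.
- lathe: Fixed grey bench wood lathe. Origin on the work surface under the middle of the gate; its x = forward (away from the robot, yaw within 0.4 rad), y = left, z up: all directions here are in this frame. Headstock 200 (x) x 340 (y -130 to +210) x 130 mm high; bed, turned leg and tailstock run right to y = -600, none higher than 142 mm.
- gate_mid (a point): Middle of the H gate at the top of its steel plate (116 x 110 x 8 mm), 140 mm above the work surface. A cross channel along y (neutral) joins two fore-and-aft slots centred 22 mm left and right; all 18 mm wide. First slot far left, second near left, third far right, fourth near right; one to four black punch marks beyond each slot's end.
- slot3_end (a point): Where the lever's rod stands in the top face of the plate when it is home in the third slot: 30 mm forward and 23.5 mm right of the gate's middle.
- handle_mid (a point): Centre of the lever's black handle, a prism 26 mm across opposite faces, corners cut, 75 mm long, on a 12 mm rod. It swings about a pivot 172.5 mm below this point (110 mm under the plate's top); upright the handle spans 165 to 240 mm above the work surface. It stays where left; about 2 N here moves it slowly; end stops are hard.
- shift_across (a joint): Lean of the lever to the right (-y of the lathe), rad; 0 = middle, -0.2235 = left stop, +0.2235 = right stop. Above about 0.175 the rod is clear of the tongue and can enter the third or fourth slot; below that the tongues block it. It starts in neutral between -0.22 and -0.05.
- shift_forward (a joint): Lean of the lever forward (+x of the lathe), rad; 0 = neutral, +0.266 = the far end of the first or third slot (fully home), -0.266 = the near end of the second or fourth. Starts near 0.
- grip_far: Far face of the handle (+x of the lathe when upright), a strip 16 mm wide and 75 mm long; origin at handle mid-height, 10 mm from the handle's axis (the surface is 13 mm from it).
- grip_near: Near face of the handle (-x), likewise; the face to push forward on.
- grip_left: Left face of the handle (+y), likewise; the face to push rightward on.
- grip_right: Right face of the handle (-y), likewise.
- finial: Loose turned wooden finial, 36 mm across and 48 mm tall, standing on the headstock's top (130 mm high) left of the gate, to be left alone. Origin under its middle.
- jar: Loose amber glass jar, 60 mm across and 85 mm tall, on the work surface on the near side of the lathe, to be left alone. Origin under its middle.
- tin: Loose wax tin, 74 mm across and 50 mm tall, on the work surface on the far side of the lathe, to be left alone. Origin under its middle.
- chisel: Loose hand tool 220 mm long with a wooden handle and a thin steel shaft, lying along the bed on the work surface at its near side, to be left alone.

How it is judged:
By the outcome, as a careful person would: the job done as asked, in the order asked, and still so for the second after the job is handed in, with the robot touching nothing.
It also fails if it takes over 48 s, if anything falls off the work surface, if the arm or the gripper's body presses on something with over 40 N, if the wrist force passes 120 N, or if a joint passes its speed limit or range.

## Working session

There is one attempt and no reset: what is moved stays moved. The work goes in short steps, Python scripts to look and compute and a tool call to move; the robot and the scene stay as the last step left them, time stands still between calls to the robot, and variables do not carry over. Pictures are saved under pics/ and viewed, and the job is handed in when it is done.

Besides the shell and the picture viewer there is one more tool, called after "Emit:" as name([rows], argument=value, ...), one row to a line, values as JSON. drive_tool: Moves the arm, as the interface text tells. Its arguments: {"type":"object","properties":{"commands":{"type":"array","items":{"type":"object","properties":{"translation":{"type":"array","items":{"type":"number"}},"roll":{"type":"number"}}}},"grip":{"type":"number"}},"required":["commands"]}

```bash
mkdir -p pics; ls; python3 - <<'E'
from workcell import bot, get_image, camera_model
import cv2
print(bot.observe())
for n in("scene","top"):
    cv2.imwrite(f"pics/{n}0.png",get_image(n)); print(n,camera_model(n))
E
```

```text
pics
{'clock': 0.0, 'q': array([-1.18799565,  0.46840645, -0.01159708,  1.60366313,  0.00601117,
        1.07142224, -0.05634307]), 'joint_velocities': array([-0.00144634, -0.00134439, -0.00069762, -0.00047119,  0.00053113,
       -0.0001218 , -0.00068805]), 'tau': array([ 4.20227534e-04, -5.32386696e+01,  2.18069286e-02, -2.51301777e+01,
        1.14759430e-02,  7.75641849e-03,  8.95422062e-06]), 'tcp_pos': array([0.26830968, 0.59139352, 0.230303  ]), 'orientation': array([-1.27563226e-04,  2.11347644e-01,  9.77410509e-01, -9.23692309e-04]), 'ft_force': array([-1.01062351, -0.22459635,  0.66431588]), 'torque': array([-0.03432744, -0.00638781,  0.02538134]), 'finger_gap': 1.0003385696907752}
scene {'fx': 440.226934173358, 'fy': 440.226934173358, 'cx': 275.55414440103914, 'cy': 211.20485961938286, 'rvec': array([ 0.65231138,  2.70308826, -1.03241019]), 'tvec': array([ 0.51714116, -0.01926153,  1.19696016])}
top {'fx': 465.6661952417926, 'fy': 465.6661952417926, 'cx': 273.31151684531034, 'cy': 210.37016435400565, 'rvec': array([ 2.20244202, -2.15628337,  0.0943272 ]), 'tvec': array([-0.06642455,  0.56427697,  1.05705654])}
```

View pics/scene0.png

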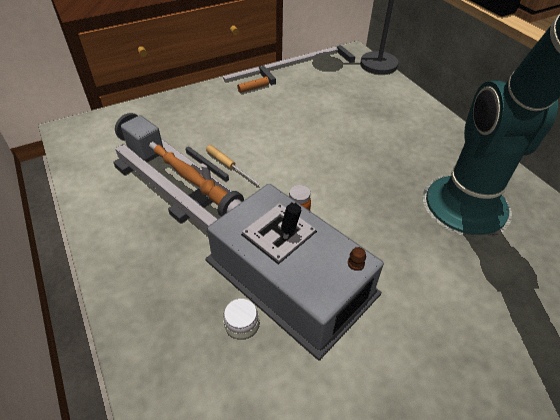

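View pics/top0.png

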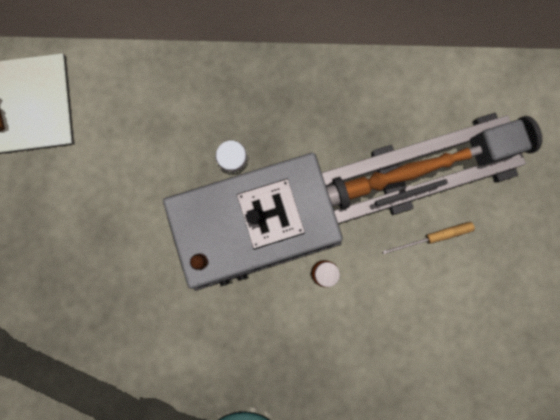

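Scene view: plate centred about (280,231), handle at (291,217), finial at (357,258), jar at (300,197), tin at (240,317). Top view: plate around (271,213), handle at (253,216), finial at (199,262), jar at (327,274), tin at (231,156). The lever leans left.

```bash
cat > h.py <<'E'
import numpy as np, cv2
from workcell import bot, get_image, camera_model
def cam(n):
    m=camera_model(n);R,_=cv2.Rodrigues(m['rvec']);t=np.array(m['tvec'])
    K=np.array([[m['fx'],0,m['cx']],[0,m['fy'],m['cy']],[0,0,1]]);return K,R,t
def ray(n,uv):
    K,R,t=cam(n);d=R.T@np.linalg.inv(K)@np.array([uv[0],uv[1],1.]);return -R.T@t,d
def onz(n,uv,z):
    c,d=ray(n,uv);return c+d*(z-c[2])/d[2]
def proj(n,p):
    K,R,t=cam(n);x=K@(R@np.asarray(p)+t);return x[:2]/x[2]
def tri(uvs,uvt):
    c1,d1=ray('scene',uvs);c2,d2=ray('top',uvt)
    s=np.linalg.lstsq(np.c_[d1,-d2],c2-c1,rcond=None)[0]
    a=c1+d1*s[0];b=c2+d2*s[1];return (a+b)/2,np.linalg.norm(a-b)
E
python3 - <<'E'
from h import *
t=cv2.imread('pics/top0.png');s=cv2.imread('pics/scene0.png')
a=cv2.resize(t[165:265,220:320],None,fx=4,fy=4,interpolation=cv2.INTER_CUBIC)
b=cv2.resize(s[185:285,230:330],None,fx=4,fy=4,interpolation=cv2.INTER_CUBIC)
cv2.imwrite('pics/crop0.png',np.hstack([a,b]))
hsv=cv2.cvtColor(t,cv2.COLOR_BGR2HSV)
m=((t.min(2)>150)).astype(np.uint8)*255
m[:, :225]=0;m[:,315:]=0;m[:170]=0;m[255:]=0
n,l,st,ce=cv2.connectedComponentsWithStats(m)
print(st,ce)
i=1+np.argmax(st[1:,4]);c=np.argwhere(l==i)[:,::-1].astype(np.float32)
W=np.array([onz('top',u,.14)[:2] for u in c],np.float32)
r=cv2.minAreaRect(W);print('plate',r,cv2.boxPoints(r))
E
```

```text
[[     0      0    560    420 233243]
 [   238    180     66     68   1954]
 [   314    195      1      1      1]
 [   311    196      1      1      1]
 [   303    207      1      1      1]] [[279.56026976 209.4724772 ]
 [272.25997953 212.80092119]
 [314.         195.        ]
 [311.         196.        ]
 [303.         207.        ]]
plate ((0.5501352548599243, -0.04834499955177307), (0.11498808860778809, 0.11229704320430756), 18.700759887695312) [[ 0.47767392 -0.01359484]
 [ 0.5136792  -0.11996327]
 [ 0.6225966  -0.08309516]
 [ 0.5865913   0.02327327]]
```

View pics/crop0.png

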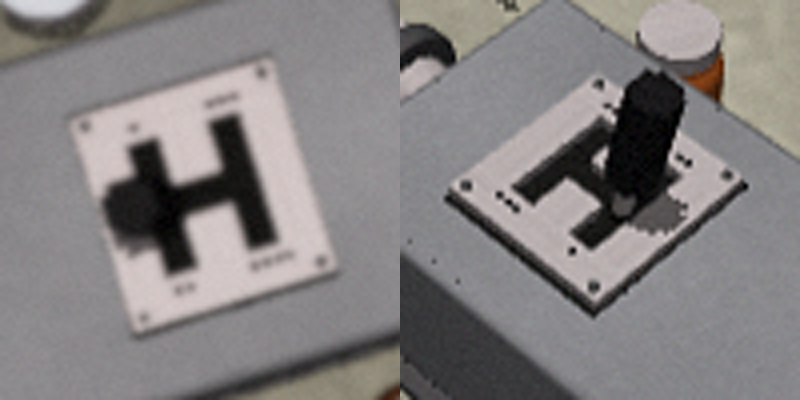

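```bash
python3 - <<'E'
from h import *
T=[(85,127),(263,73),(322,262),(143,318)]
# scene order: FL,FR,NR,NL ; in scene: 3-mark corner(far right)=(467,186)? 1 mark(far left)=(593,287)
S=[(593,287),(467,186),(598,84),(727,175)]
P=[]
for a,b in zip(T,S):
    ut=np.array(a)/4+[220,165]-.375; us=(np.array(b)-[400,0])/4+[230,185]-.375
    p,e=tri(us,ut);P.append(p);print(p.round(4),'gap',round(e,4),'top@.14',onz('top',ut,.14).round(4),'sc@.14',onz('scene',us,.14).round(4))
P=np.array(P);c=P.mean(0);f=P[[0,1]].mean(0)-P[[2,3]].mean(0);l=P[[0,3]].mean(0)-P[[1,2]].mean(0)
print(c,np.degrees(np.arctan2(f[1],f[0])),np.degrees(np.arctan2(l[1],l[0]))-90,np.linalg.norm(f),np.linalg.norm(l))
ut=np.array((133,203))/4+[220,165]-.375;us=np.array((257,90))/4+[230,185]-.375
p,e=tri(us,ut);print('handletop',p,e)
yaw=np.radians(18.7);R=np.array([[np.cos(yaw),np.sin(yaw)],[-np.sin(yaw),np.cos(yaw)]])
print('lathe',R@(p[:2]-c[:2]))
for n,u,z in(('finial',(199,262),.17),('jar',(327,274),.085),('tin',(231,156),.05)):
    q=onz('top',u,z);print(n,q,R@(q[:2]-c[:2]))
s=bot.observe();print('tool yaw y',s['orientation'],s['finger_gap'])
E
```

```text
[0.5839 0.0133 0.1402] gap 0.0011 top@.14 [0.5835 0.0136 0.14  ] sc@.14 [0.5843 0.0129 0.14  ]
[ 0.6137 -0.0781  0.1389] gap 0.0004 top@.14 [ 0.6137 -0.0782  0.14  ] sc@.14 [ 0.6139 -0.0772  0.14  ]
[ 0.5164 -0.1107  0.1406] gap 0.0009 top@.14 [ 0.516  -0.1105  0.14  ] sc@.14 [ 0.5165 -0.1114  0.14  ]
[ 0.4856 -0.0191  0.1415] gap 0.0008 top@.14 [ 0.4853 -0.0189  0.14  ] sc@.14 [ 0.4852 -0.0204  0.14  ]
[ 0.54989628 -0.048658    0.14030156] 18.37651452320226 18.313061094471536 0.10311607402939726 0.09638375136992898
handletop [ 0.53645998 -0.01583196  0.23824523] 0.002071077998159692
lathe [-0.00220255  0.03540102]
finial [0.44715956 0.09118481 0.17      ] [-0.05247786  0.16539928]
jar [ 0.42463552 -0.17350995  0.085     ] [-0.15867744 -0.07810082]
tin [0.68603575 0.04493887 0.05      ] [0.15896107 0.04500784]
tool yaw y [-1.27537460e-04  2.11307694e-01  9.77419260e-01 -7.95229207e-04] 1.0023283708813246
```

Emit:
drive_tool([
  {"translation":[-0.01,-0.009,-0.005],"roll":1},
  {"translation":[-0.03,-0.026,-0.01],"roll":4},
  {"translation":[-0.06,-0.052,-0.02],"roll":8},
  {"translation":[-0.09,-0.078,-0.02],"roll":12},
  {"translation":[-0.12,-0.105,-0.02],"roll":16},
  {"translation":[-0.15,-0.131,-0.02],"roll":20},
  {"translation":[-0.18,-0.157,-0.02],"roll":24},
  {"translation":[-0.21,-0.183,-0.02],"roll":28},
  {"translation":[-0.24,-0.209,-0.02],"roll":32},
  {"translation":[-0.265,-0.231,-0.02],"roll":36},
  {"translation":[-0.28,-0.244,-0.02],"roll":39},
  {"translation":[-0.285,-0.248,-0.02],"roll":40},
], grip=0)

```text
clock: 1.3
tcp_pos: [0.4262, 0.2456, 0.2511]
orientation: [0.0, 0.535, 0.845, -0.001]
ft_force: [-0.2, 0.9, -0.4]
finger_gap: 0.0
```

```bash
cat >> h.py <<'E'
from scipy.spatial.transform import Rotation as Ro
YAW=np.radians(18.4);C=np.array([.5499,-.0486,0]);L=np.array([[np.cos(YAW),np.sin(YAW),0],[-np.sin(YAW),np.cos(YAW),0],[0,0,1]])
def st():
    s=bot.observe();w,x,y,z=s['orientation'];R=Ro.from_quat([x,y,z,w]).as_matrix()
    print('t',round(s['clock'],2),'lathe',(L@(s['tcp_pos']-C)).round(4),'tooly yaw',round(float(np.degrees(np.arctan2(R[1,1],R[0,1]))),2),'F lathe',(L@s['ft_force']).round(2),'gap',round(s['finger_gap'],3))
    return s,R
def need(p):
    s,R=st();print('tool shift',(R.T@(L.T@np.array(p)+C-s['tcp_pos'])).round(4),'roll',round(float(np.degrees(np.arctan2(R[1,1],R[0,1])))-18.4,2))
E
python3 -c "
from h import *
need([0,.09,.25])"
```

```text
t 1.3 lathe [-0.0245  0.3182  0.2511] tooly yaw 25.3 F lathe [ 0.06  0.9  -0.38] gap 0.0
tool shift [-0.2295 -0.0031  0.0014] roll 6.9
```

Emit:
drive_tool([
  {"translation":[-0.01,0,0],"roll":1},
  {"translation":[-0.035,0,0],"roll":2},
  {"translation":[-0.07,0,0],"roll":3},
  {"translation":[-0.105,0,0],"roll":4},
  {"translation":[-0.14,-0.001,0],"roll":5},
  {"translation":[-0.17,-0.002,0],"roll":6},
  {"translation":[-0.2,-0.003,0],"roll":6.9},
  {"translation":[-0.22,-0.003,0.0],"roll":6.9},
  {"translation":[-0.2295,-0.003,0.001],"roll":6.9},
  {"translation":[-0.2295,-0.003,0.001],"roll":6.9},
])

```text
clock: 2.3
tcp_pos: [0.5217, 0.0367, 0.2501]
orientation: [0.0, 0.585, 0.811, -0.001]
ft_force: [-1.1, -0.1, 0.3]
finger_gap: -0.004
```

```bash
python3 -c "
from h import *
need([0,.09,.2])
t=get_image('top');s=get_image('scene')
cv2.imwrite('pics/a1.png',np.hstack([cv2.resize(t[130:290,180:340],(400,400)),cv2.resize(s[150:310,210:370],(400,400))]))"
```

```text
t 2.3 lathe [2.000e-04 8.990e-02 2.501e-01] tooly yaw 18.37 F lathe [-1.08  0.26  0.28] gap -0.004
tool shift [ 0.0002 -0.0001  0.0501] roll -0.03
```

View pics/a1.png

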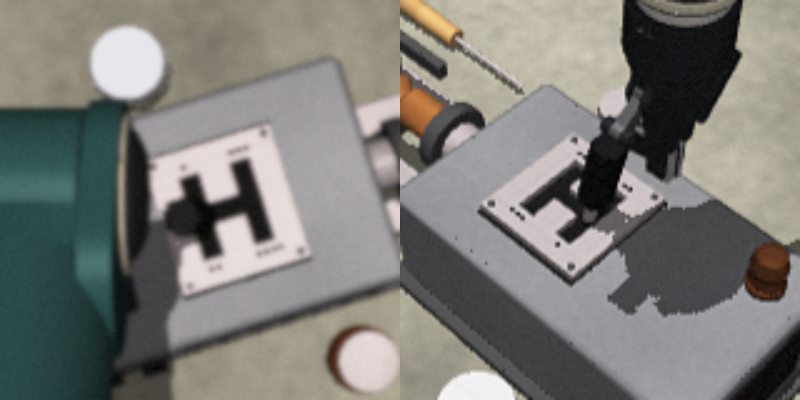

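Emit:
drive_tool([
  {"translation":[0,0,0.012]},
  {"translation":[0,0,0.03]},
  {"translation":[0,0,0.045]},
  {"translation":[0,0,0.049]},
  {"translation":[-0.01,0,0.049]},
  {"translation":[-0.018,0,0.049]},
  {"translation":[-0.023,0,0.049]},
  {"translation":[-0.028,0,0.049]},
  {"translation":[-0.033,0,0.049]},
  {"translation":[-0.038,0,0.049]},
  {"translation":[-0.043,0,0.049]},
  {"translation":[-0.048,0,0.049]},
])

```text
schema error: expected keys translation, roll
```

```bash
python3 -c "
from h import *
need([0,-.014,.2])
t=get_image('top');s=get_image('scene')
cv2.imwrite('pics/a2.png',np.hstack([cv2.resize(t[130:290,180:340],(400,400)),cv2.resize(s[150:310,210:370],(400,400))]))"
```

```text
t 2.4 lathe [2.000e-04 9.160e-02 2.501e-01] tooly yaw 18.51 F lathe [-0.34  0.42  0.14] gap 0.004
tool shift [-0.1056 -0.0003  0.0501] roll 0.11
```

View pics/a2.png

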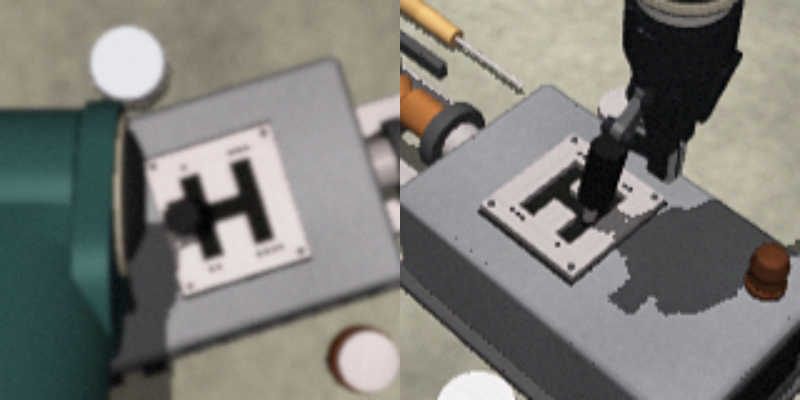

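The call was refused because roll is required; the picture is unchanged. Resending with roll.

Emit:
drive_tool([
  {"translation":[0,0,0.012],"roll":0},
  {"translation":[0,0,0.03],"roll":0},
  {"translation":[0,0,0.045],"roll":0},
  {"translation":[0,0,0.048],"roll":0},
  {"translation":[-0.01,0,0.048],"roll":0},
  {"translation":[-0.018,0,0.048],"roll":0},
  {"translation":[-0.023,0,0.048],"roll":0},
  {"translation":[-0.028,0,0.048],"roll":0},
  {"translation":[-0.033,0,0.048],"roll":0},
  {"translation":[-0.038,0,0.048],"roll":0},
  {"translation":[-0.043,0,0.048],"roll":0},
  {"translation":[-0.048,0,0.048],"roll":0},
])

```text
clock: 3.7
tcp_pos: [0.5365, -0.007, 0.2024]
orientation: [-0.0, 0.584, 0.812, -0.0]
ft_force: [-0.7, 0.7, 2.3]
finger_gap: -0.002
```

```bash
python3 -c "
from h import *
need([0,-.014,.2])
t=get_image('top');s=get_image('scene')
cv2.imwrite('pics/a3.png',np.hstack([cv2.resize(t[130:290,180:340],(400,400)),cv2.resize(s[150:310,210:370],(400,400))]))"
```

```text
t 3.7 lathe [0.0004 0.0437 0.2024] tooly yaw 18.57 F lathe [-0.46  0.86  2.33] gap -0.002
tool shift [-0.0577 -0.0006  0.0024] roll 0.17
```

View pics/a3.png

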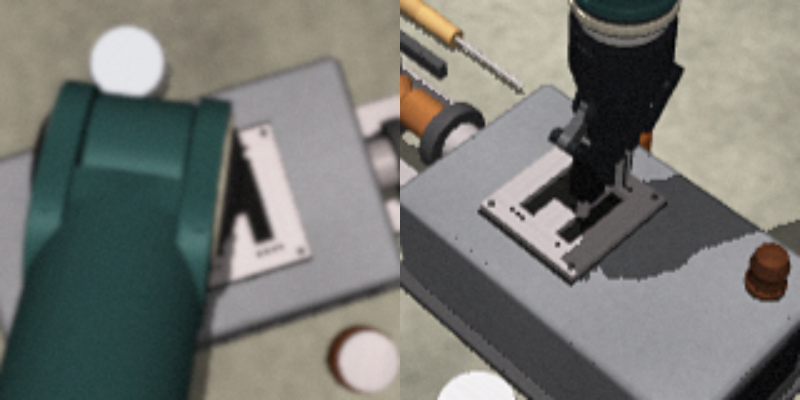

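Scene: the finger stands against the handle's left face; the rod is at about (583,210) in the cross channel. Continuing rightward.

Emit:
drive_tool([
  {"translation":[-0.004,0,0.0],"roll":0},
  {"translation":[-0.008,0,0.0],"roll":0},
  {"translation":[-0.012,0,0.0],"roll":0},
  {"translation":[-0.016,0,0.0],"roll":0},
  {"translation":[-0.02,0,0.0],"roll":0},
  {"translation":[-0.024,0,0.0],"roll":0},
  {"translation":[-0.028,0,0.0],"roll":0},
  {"translation":[-0.032,0,0.0],"roll":0},
])

```text
clock: 4.6
tcp_pos: [0.5469, -0.0385, 0.2024]
orientation: [0.0, 0.584, 0.812, -0.001]
ft_force: [-1.2, 2.2, 1.5]
finger_gap: -0.005
```

```bash
python3 -c "
from h import *
need([0,-.014,.2])
t=get_image('top');s=get_image('scene')
cv2.imwrite('pics/a4.png',np.hstack([cv2.resize(t[130:290,180:340],(400,400)),cv2.resize(s[180:280,240:340],(400,400))]))"
```

```text
t 4.6 lathe [0.0003 0.0106 0.2024] tooly yaw 18.49 F lathe [-0.45  2.42  1.52] gap -0.005
tool shift [-0.0246 -0.0004  0.0025] roll 0.09
```

View pics/a4.png

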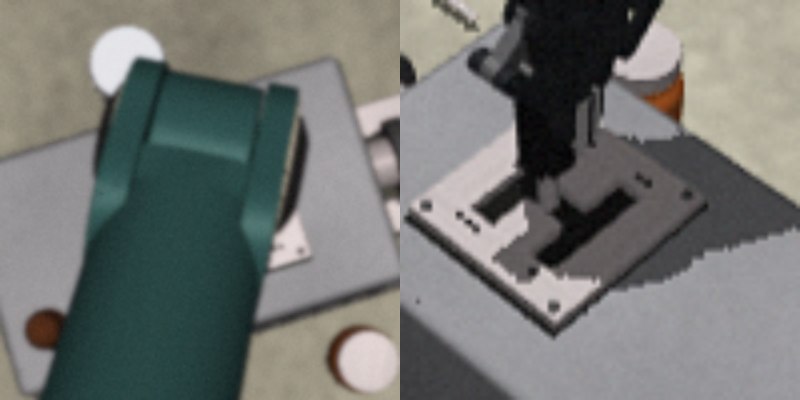

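Rod now at about (545,192), in the cross channel near the middle; push force is about 2.4 N. Continuing.

Emit:
drive_tool([
  {"translation":[-0.004,0,0.0],"roll":0},
  {"translation":[-0.008,0,0.0],"roll":0},
  {"translation":[-0.012,0,0.0],"roll":0},
  {"translation":[-0.015,0,0.0],"roll":0},
  {"translation":[-0.018,0,0.0],"roll":0},
  {"translation":[-0.02,0,0.0],"roll":0},
  {"translation":[-0.022,0,0.0],"roll":0},
])

```text
clock: 5.4
tcp_pos: [0.5538, -0.0601, 0.2024]
orientation: [0.0, 0.585, 0.811, -0.001]
ft_force: [-0.9, 0.6, -0.4]
finger_gap: -0.002
```

```bash
python3 -c "
from h import *
need([0,-.014,.2])
s=get_image('scene')
cv2.imwrite('pics/a5.png',cv2.resize(s[180:280,240:340],(500,500)))"
```

```text
t 5.4 lathe [ 1.000e-04 -1.220e-02  2.024e-01] tooly yaw 18.43 F lathe [-0.63  0.87 -0.45] gap -0.002
tool shift [-0.0018 -0.0001  0.0024] roll 0.03
```

View pics/a5.png

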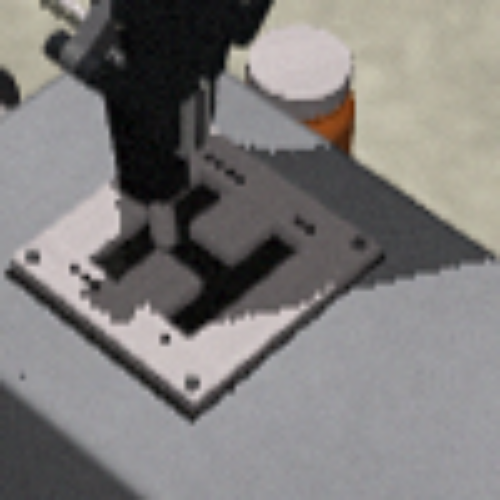

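Emit:
drive_tool([
  {"translation":[-0.002,0,0.0],"roll":0},
  {"translation":[-0.004,0,0.0],"roll":0},
  {"translation":[-0.006,0,0.0],"roll":0},
])

```text
clock: 5.75
tcp_pos: [0.5558, -0.0662, 0.2024]
orientation: [0.0, 0.585, 0.811, -0.001]
ft_force: [-1.1, 2.7, -1.3]
finger_gap: 0.002
```

```bash
python3 -c "
from h import *
need([0,-.014,.2])
for u in [(165,225),(163,235),(165,245)]: print((L@(onz('scene',np.array(u)/5+[240,180]-.4,.14)-C)).round(4))
s=get_image('scene')
cv2.imwrite('pics/a6.png',cv2.resize(s[180:280,240:340],(500,500)))"
```

```text
t 5.75 lathe [ 1.000e-04 -1.860e-02  2.024e-01] tooly yaw 18.41 F lathe [-0.22  2.91 -1.33] gap 0.002
tool shift [ 0.0046 -0.0001  0.0024] roll 0.01
[-0.0011 -0.0201  0.14  ]
[ 0.0036 -0.0167  0.14  ]
[ 0.007  -0.0121  0.14  ]
```

View pics/a6.png

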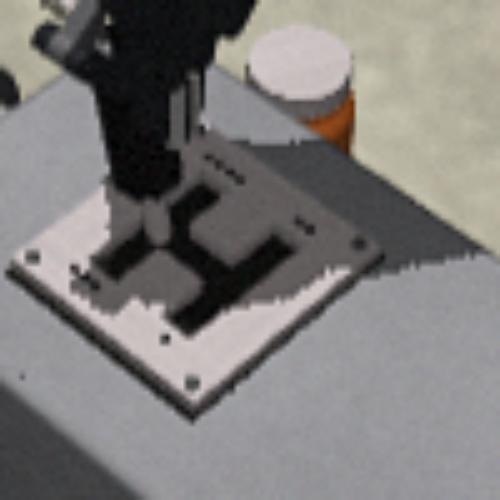

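Emit:
drive_tool([
  {"translation":[-0.0015,0,0.0],"roll":0},
  {"translation":[-0.003,0,0.0],"roll":0},
  {"translation":[-0.003,0,0.0],"roll":0},
])

```text
clock: 6.1
tcp_pos: [0.5564, -0.0681, 0.2021]
orientation: [-0.001, 0.585, 0.811, -0.001]
ft_force: [-2.6, 5.1, -1.1]
finger_gap: -0.004
```

```bash
python3 -c "
from h import *
need([0,-.014,.2])
s=get_image('scene')
cv2.imwrite('pics/a7.png',cv2.resize(s[180:280,240:340],(500,500)))"
```

```text
t 6.1 lathe [ 0.     -0.0205  0.2021] tooly yaw 18.43 F lathe [-0.81  5.64 -1.13] gap -0.004
tool shift [ 0.0065 -0.      0.0021] roll 0.03
```

View pics/a7.png

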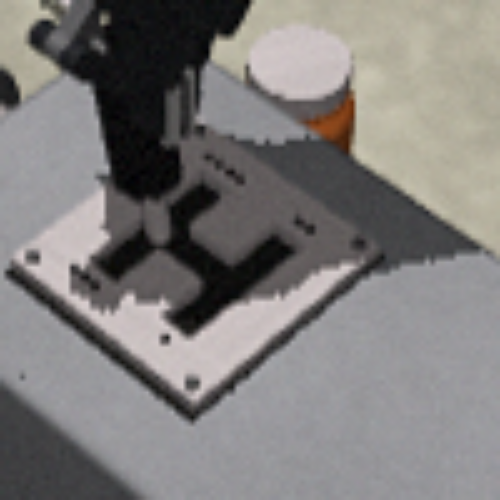

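Force rose to 5.6 N with the TCP stalled about 1 mm short and the rod unmoved: right stop reached. Backing off left, then near side.

Emit:
drive_tool([
  {"translation":[0.005,0,0],"roll":0},
  {"translation":[0.02,0,0],"roll":0},
  {"translation":[0.035,0,0],"roll":0},
  {"translation":[0.038,0,0],"roll":0},
  {"translation":[0.038,-0.015,0],"roll":0},
  {"translation":[0.038,-0.04,0],"roll":0},
  {"translation":[0.038,-0.065,0],"roll":0},
  {"translation":[0.038,-0.08,0],"roll":0},
  {"translation":[0.03,-0.08,0],"roll":0},
  {"translation":[0.01,-0.08,0],"roll":0},
  {"translation":[-0.01,-0.08,0],"roll":0},
  {"translation":[-0.0175,-0.08,0],"roll":0},
])

```text
clock: 7.35
tcp_pos: [0.4877, -0.1121, 0.2027]
orientation: [0.001, 0.586, 0.811, -0.001]
ft_force: [-0.0, -0.5, -0.7]
finger_gap: -0.0
```

```bash
python3 -c "
from h import *
need([-.05,-.038,.2])
t=get_image('top');s=get_image('scene')
cv2.imwrite('pics/a8.png',np.hstack([cv2.resize(t[165:265,220:320],(400,400)),cv2.resize(s[180:280,240:340],(400,400))]))"
```

```text
t 7.35 lathe [-0.0791 -0.0406  0.2027] tooly yaw 18.32 F lathe [-0.18 -0.42 -0.75] gap -0.0
tool shift [0.0027 0.0291 0.0027] roll -0.08
```

View pics/a8.png

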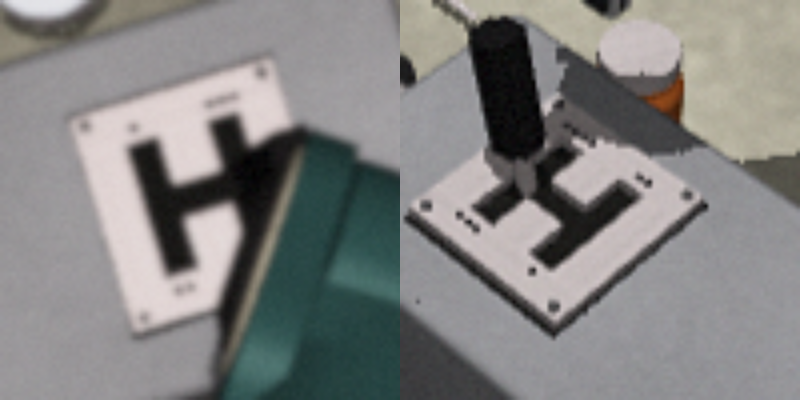

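```bash
python3 -c "
from h import *
for u,z in(((98,32),.236),((126,165),.15),((124,172),.14)): print((L@(onz('scene',np.array(u)/4+[240,180]-.4,z)-C)).round(4))
s=get_image('scene')
cv2.imwrite('pics/a9.png',cv2.resize(s[130:290,200:360],(640,640)))"
```

```text
[-0.0015 -0.0452  0.236 ]
[-0.0003 -0.024   0.15  ]
[-0.0021 -0.0272  0.14  ]
```

View pics/a9.png

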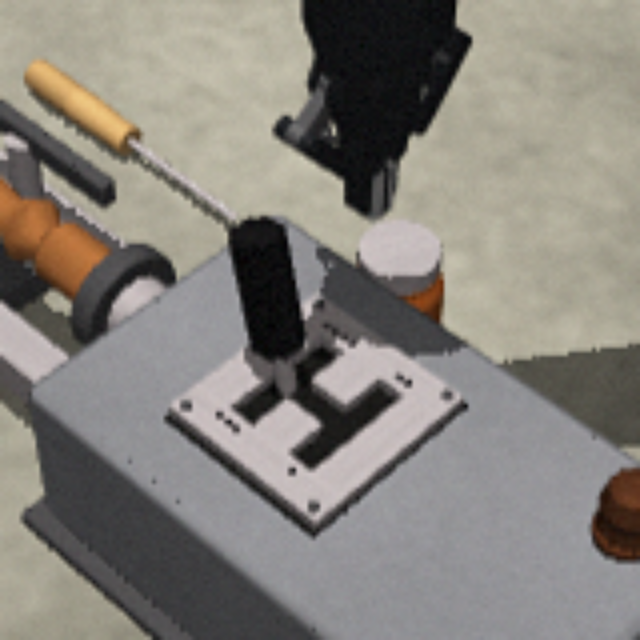

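```bash
python3 -c "
from h import *
for u in [(278,128),(290,140),(345,178),(345,205),(375,215),(320,90)]:
    c,d=ray('scene',np.array(u)/4+[200,130]-.4); c=L@(c-C);d=L@d
    for yl in(-.052,-.041,-.03): print(u,(c+d*(yl-c[1])/d[1]).round(4),end=' ')
    print()"
```

```text
(278, 128) [-0.0231 -0.052   0.2889] (278, 128) [-0.0121 -0.041   0.3027] (278, 128) [-0.0012 -0.03    0.3165] 
(290, 140) [-0.0316 -0.052   0.2755] (290, 140) [-0.0204 -0.041   0.2896] (290, 140) [-0.0093 -0.03    0.3037] 
(345, 178) [-0.074  -0.052   0.2209] (345, 178) [-0.0618 -0.041   0.2363] (345, 178) [-0.0496 -0.03    0.2517] 
(345, 205) [-0.0747 -0.052   0.2001] (345, 205) [-0.0625 -0.041   0.216 ] (345, 205) [-0.0503 -0.03    0.232 ] 
(375, 215) [-0.1003 -0.052   0.1746] (375, 215) [-0.0875 -0.041   0.1911] (375, 215) [-0.0747 -0.03    0.2076] 
(320, 90) [-0.053  -0.052   0.2954] (320, 90) [-0.0414 -0.041   0.309 ] (320, 90) [-0.0297 -0.03    0.3227]
```

Scene: lever stands at the right side in neutral (top at (262,228), rod (285,375)); the finger is clear on the near side. Handle top measures 45 mm right, 1.5 mm near: across ≈ 0.217. Now pushing forward, with the tip raised 3 mm.

Emit:
drive_tool([
  {"translation":[0.0005,0.008,-0.003],"roll":0},
  {"translation":[0.0005,0.022,-0.003],"roll":0},
  {"translation":[0.0005,0.032,-0.003],"roll":0},
  {"translation":[0.0005,0.04,-0.003],"roll":0},
  {"translation":[0.0005,0.044,-0.003],"roll":0},
  {"translation":[0.0005,0.048,-0.003],"roll":0},
  {"translation":[0.0005,0.052,-0.003],"roll":0},
  {"translation":[0.0005,0.056,-0.003],"roll":0},
  {"translation":[0.0005,0.06,-0.003],"roll":0},
])

```text
clock: 8.4
tcp_pos: [0.5431, -0.0909, 0.2051]
orientation: [-0.001, 0.585, 0.811, -0.001]
ft_force: [-1.7, -0.4, 1.0]
finger_gap: 0.002
```

```bash
python3 -c "
from h import *
need([.02,-.04,.206])
s=get_image('scene')
cv2.imwrite('pics/b1.png',cv2.resize(s[130:290,200:360],(640,640)))"
```

```text
t 8.4 lathe [-0.0198 -0.038   0.2051] tooly yaw 18.37 F lathe [-1.73  0.2   1.04] gap 0.002
tool shift [-0.002   0.0398 -0.001 ] roll -0.03
```

View pics/b1.png

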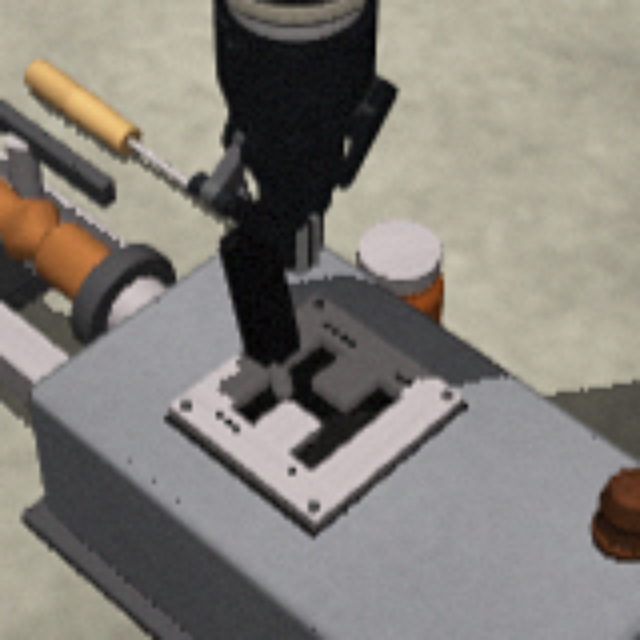

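Lever has begun moving forward (handle top at (240,240)), force about 1.7 N. Continuing.

Emit:
drive_tool([
  {"translation":[-0.001,0.004,0],"roll":0},
  {"translation":[-0.002,0.008,0],"roll":0},
  {"translation":[-0.002,0.012,0],"roll":0},
  {"translation":[-0.002,0.016,0],"roll":0},
  {"translation":[-0.002,0.02,0],"roll":0},
  {"translation":[-0.002,0.024,0],"roll":0},
  {"translation":[-0.002,0.028,0],"roll":0},
  {"translation":[-0.002,0.032,0],"roll":0},
  {"translation":[-0.002,0.035,0],"roll":0},
])

```text
clock: 9.35
tcp_pos: [0.5781, -0.0813, 0.2051]
orientation: [-0.0, 0.585, 0.811, -0.001]
ft_force: [-1.5, -0.3, -0.3]
finger_gap: 0.002
```

```bash
python3 -c "
from h import *
need([.02,-.04,.206])
s=get_image('scene')
cv2.imwrite('pics/b2.png',cv2.resize(s[130:290,200:360],(640,640)))"
```

```text
t 9.35 lathe [ 0.0164 -0.0399  0.2051] tooly yaw 18.41 F lathe [-1.54  0.21 -0.35] gap 0.002
tool shift [-0.0001  0.0036 -0.0009] roll 0.01
```

View pics/b2.png

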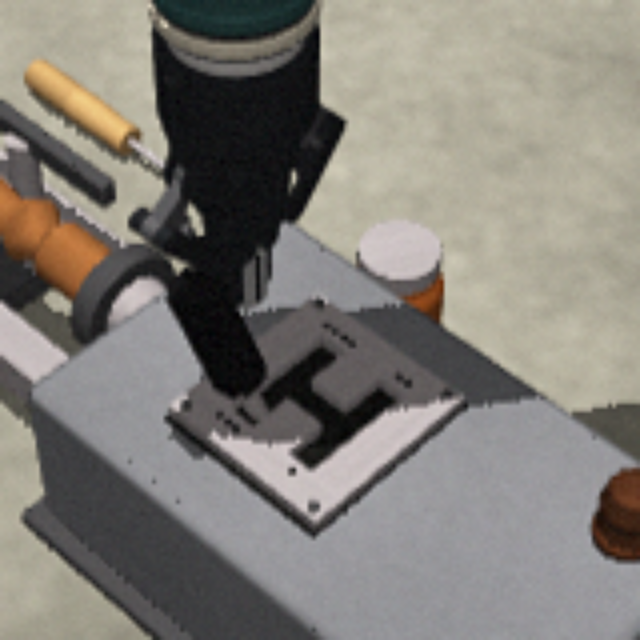

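Lever is well into the third slot (handle base near (235,385)). Still only 1.5 N; pushing to the stop in small steps.

Emit:
drive_tool([
  {"translation":[0,0.002,0],"roll":0},
  {"translation":[0,0.004,0],"roll":0},
  {"translation":[0,0.006,0],"roll":0},
  {"translation":[0,0.007,0],"roll":0},
  {"translation":[0,0.007,0],"roll":0},
])

```text
clock: 9.9
tcp_pos: [0.5853, -0.0789, 0.2051]
orientation: [-0.0, 0.585, 0.811, -0.001]
ft_force: [-1.8, -0.5, 0.2]
finger_gap: 0.003
```

```bash
python3 -c "
from h import *
st()"
```

```text
t 9.9 lathe [ 0.0241 -0.0399  0.2051] tooly yaw 18.43 F lathe [-1.89  0.15  0.18] gap 0.003
```

Emit:
drive_tool([
  {"translation":[0,0.0015,0],"roll":0},
  {"translation":[0,0.003,0],"roll":0},
  {"translation":[0,0.0045,0],"roll":0},
  {"translation":[0,0.0045,0],"roll":0},
])

```text
clock: 10.3
tcp_pos: [0.5896, -0.0775, 0.205]
orientation: [-0.0, 0.585, 0.811, -0.001]
ft_force: [-2.4, -1.2, -0.8]
finger_gap: -0.0
```

```bash
python3 -c "
from h import *
st()"
```

```text
t 10.3 lathe [ 0.0285 -0.0399  0.205 ] tooly yaw 18.44 F lathe [-2.65 -0.37 -0.76] gap -0.0
```

Emit:
drive_tool([
  {"translation":[0,0.0015,0],"roll":0},
  {"translation":[0,0.003,0],"roll":0},
  {"translation":[0,0.003,0],"roll":0},
  {"translation":[0,0.003,0],"roll":0},
])

```text
clock: 10.7
tcp_pos: [0.5919, -0.0766, 0.2047]
orientation: [-0.001, 0.585, 0.811, -0.001]
ft_force: [-3.3, -0.3, -1.7]
finger_gap: 0.0
```

```bash
python3 -c "
from h import *
st()
s=get_image('scene')
cv2.imwrite('pics/b3.png',cv2.resize(s[130:290,200:360],(640,640)))"
```

```text
t 10.7 lathe [ 0.031  -0.0398  0.2047] tooly yaw 18.43 F lathe [-3.24  0.73 -1.73] gap 0.0
```

View pics/b3.png

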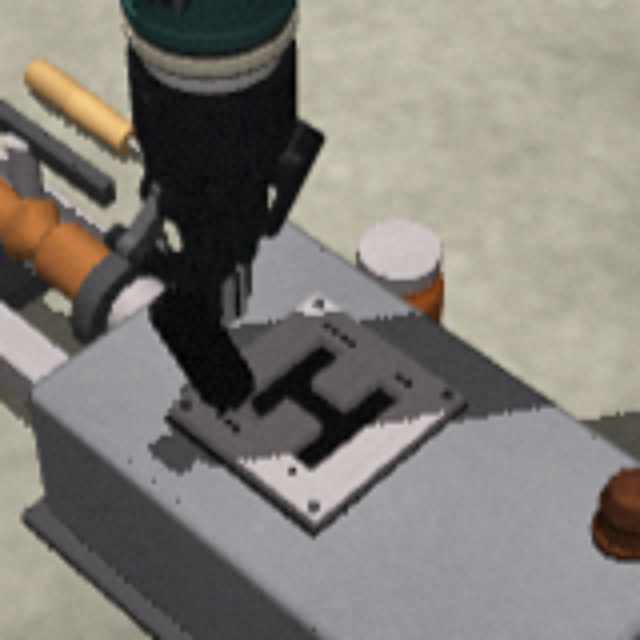

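Emit:
drive_tool([
  {"translation":[0,0.002,0],"roll":0},
  {"translation":[0,0.004,0],"roll":0},
  {"translation":[0,0.004,0],"roll":0},
  {"translation":[0,0.004,0],"roll":0},
])

```text
clock: 11.15
tcp_pos: [0.5949, -0.0756, 0.2043]
orientation: [-0.001, 0.585, 0.811, -0.002]
ft_force: [-6.6, -2.0, -0.7]
finger_gap: 0.0
```

```bash
python3 -c "
from h import *
st()"
```

```text
t 11.15 lathe [ 0.0342 -0.0399  0.2043] tooly yaw 18.41 F lathe [-6.86  0.16 -0.65] gap 0.0
```

Emit:
drive_tool([
  {"translation":[0,0.002,0],"roll":0},
  {"translation":[0,0.004,0],"roll":0},
  {"translation":[0,0.004,0],"roll":0},
])

```text
clock: 11.45
tcp_pos: [0.5973, -0.0748, 0.2037]
orientation: [-0.003, 0.585, 0.811, -0.003]
ft_force: [-8.7, -2.7, -0.3]
finger_gap: -0.0
```

```bash
python3 -c "
from h import *
st()
s=get_image('scene')
cv2.imwrite('pics/b4.png',cv2.resize(s[130:290,200:360],(640,640)))"
```

```text
t 11.45 lathe [ 0.0367 -0.0398  0.2037] tooly yaw 18.4 F lathe [-9.11  0.23 -0.33] gap -0.0
```

View pics/b4.png

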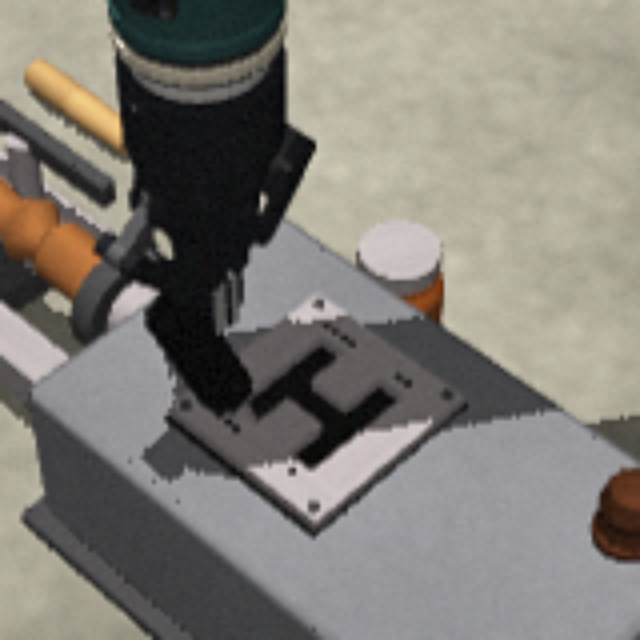

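Force is 9 N while the handle hardly moved (base still near (230,395)): end stop. Backing off along the push line, then up, to look.

Emit:
drive_tool([
  {"translation":[0,-0.006,0],"roll":0},
  {"translation":[0,-0.025,0],"roll":0},
  {"translation":[0,-0.05,0],"roll":0},
  {"translation":[0,-0.08,0],"roll":0},
  {"translation":[0,-0.11,0],"roll":0},
  {"translation":[0,-0.13,-0.01],"roll":0},
  {"translation":[0,-0.14,-0.03],"roll":0},
  {"translation":[0,-0.14,-0.05],"roll":0},
  {"translation":[0,-0.14,-0.055],"roll":0},
  {"translation":[0,-0.14,-0.055],"roll":0},
])

```text
clock: 12.5
tcp_pos: [0.4664, -0.1188, 0.261]
orientation: [-0.001, 0.585, 0.811, -0.002]
ft_force: [-0.7, 0.3, 0.0]
finger_gap: 0.005
```

```bash
python3 -c "
from h import *
st()
t=get_image('top');s=get_image('scene')
cv2.imwrite('pics/c_top.png',t);cv2.imwrite('pics/c_scene.png',s)
cv2.imwrite('pics/c1.png',np.hstack([cv2.resize(t[165:265,220:320],(400,400),interpolation=cv2.INTER_CUBIC),cv2.resize(s[180:280,230:330],(400,400),interpolation=cv2.INTER_CUBIC)]))"
```

```text
t 12.5 lathe [-0.1013 -0.0402  0.261 ] tooly yaw 18.42 F lathe [-0.6   0.5   0.01] gap 0.005
```

View pics/c1.png

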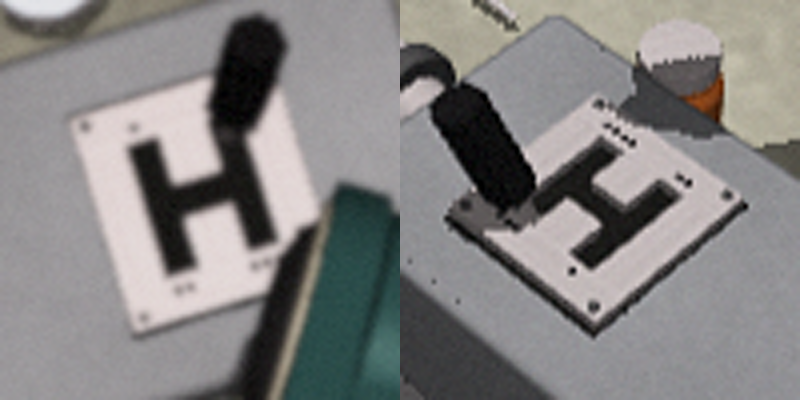

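```bash
python3 - <<'E'
from h import *
ut=np.array((257,40))/4+[220,165]-.375; us=np.array((62,103))/4+[230,180]-.375
p,e=tri(us,ut);print('triang top',(L@(p-C)).round(4),e)
# handle mid from mask moments
def mid(n,x0,y0,x1,y1):
    im=cv2.imread(f'pics/c_{n}.png')[y0:y1,x0:x1];m=(im.max(2)<45).astype(np.uint8)
    k,l,s,c=cv2.connectedComponentsWithStats(m);print(n,[(s[i].tolist(),(c[i]+[x0,y0]).round(1).tolist()) for i in range(1,k) if s[i,4]>20])
mid('top',270,165,295,203);mid('scene',232,195,268,236)
for a in(.22,.24,.266):
    for b in (.19,.2235):
        u=np.array([np.tan(a),-np.tan(b),1]);u/=np.linalg.norm(u)
        for r in(.1725,.21):
            w=L.T@(u*r+[0,0,.03])+C
            print(a,b,r,(u*r+[0,0,.03]).round(4),'top',proj('top',w).round(1),'scene',proj('scene',w).round(1))
print(ut,us)
E
```

```text
triang top [ 0.0551 -0.0433  0.2278] 0.00189689602095028
top [([3, 5, 18, 33, 362], [280.8, 184.1])]
scene [([0, 0, 36, 39, 517], [249.9, 215.1])]
0.22 0.19 0.1725 [ 0.037  -0.0318  0.1955] top [280.4 188.2] scene [255.6 214.2]
0.22 0.19 0.21 [ 0.045  -0.0387  0.2314] top [283.  180.5] scene [249.8 202.6]
0.22 0.2235 0.1725 [ 0.0368 -0.0374  0.1943] top [283.1 187.5] scene [253.9 213.1]
0.22 0.2235 0.21 [ 0.0447 -0.0455  0.2301] top [286.4 179.7] scene [247.6 201.2]
0.24 0.19 0.1725 [ 0.0403 -0.0317  0.1947] top [279.8 186.6] scene [254.5 215.3]
0.24 0.19 0.21 [ 0.0491 -0.0386  0.2305] top [282.2 178.6] scene [248.4 204. ]
0.24 0.2235 0.1725 [ 0.04   -0.0372  0.1936] top [282.5 186. ] scene [252.8 214.2]
0.24 0.2235 0.21 [ 0.0487 -0.0453  0.2292] top [285.6 177.8] scene [246.3 202.6]
0.266 0.19 0.1725 [ 0.0446 -0.0315  0.1936] top [279.  184.7] scene [253.1 216.9]
0.266 0.19 0.21 [ 0.0543 -0.0383  0.2292] top [281.3 176.1] scene [246.6 205.9]
0.266 0.2235 0.1725 [ 0.0443 -0.037   0.1926] top [281.7 184.1] scene [251.4 215.7]
0.266 0.2235 0.21 [ 0.0539 -0.045   0.2279] top [284.7 175.4] scene [244.5 204.5]
[283.875 174.625] [245.125 205.375]
```

The measured handle (top (0.055,-0.043,0.228), mask mid top-view (280.8,184.1)) matches forward 0.266. Checking the loose things in the pictures before handing in.

```bash
python3 - <<'E'
from h import *
for n in('scene','top'):
    a=cv2.imread(f'pics/{n}0.png');b=cv2.imread(f'pics/c_{n}.png');cv2.imwrite(f'pics/cmp_{n}.png',b)
    for nm,(x,y) in (dict(finial=(357,258),tin=(240,317),chisel=(222,158),jar=(299,195)) if n=='scene' else dict(finial=(199,262),tin=(231,156))).items():
        w=14;A=a[y-w:y+w,x-w:x+w].astype(int);B=b[y-w:y+w,x-w:x+w].astype(int);print(n,nm,abs(A-B).mean().round(1))
E
```

```text
scene finial 7.2
scene tin 7.3
scene chisel 8.7
scene jar 22.7
top finial 11.1
top tin 14.4
```

View pics/c_scene.png

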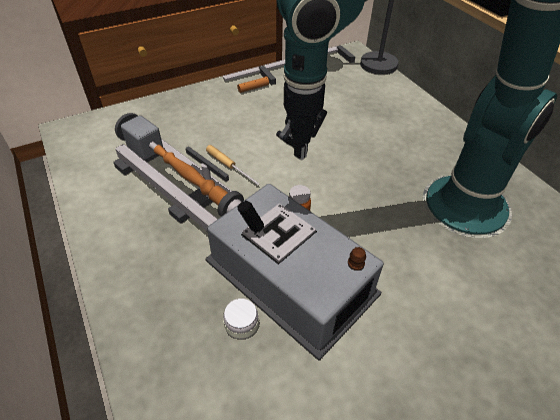

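The finial (357,258), tin (240,317), jar (300,196) and chisel (222,158) stand where they were; the jar's picture difference comes from shadow. The arm is clear of everything.

```bash
python3 -c "
from workcell import bot
print(bot.finish_job())"
```

```text
the job is handed in; nothing more can be done
None
```

The lathe is in third gear. With the gripper shut, I pushed the lever rightward on its left face through neutral to the right stop. I then moved round to the near side, pushed it forward into the third slot to the end stop, and backed the arm off. I handed the job in just after 12.5 s on the robot's clock.

- **Lever position:** the handle's top measured 55 mm forward, 43 mm right and 228 mm up. The expected values for fully home are 54, 45 and 228 mm. The mean of the dark pixels in the top view fits a forward lean of about 0.266 rad. The rightward lean read slightly low, about 0.215 instead of 0.2235 rad, which is within the measuring error.
- **Forces:** the highest I read was about 9 N, against the end stop. The lever itself moved at about 2 N.
- **Loose things:** the finial, tin, jar and chisel look unmoved in the scene picture. The image difference at the jar was larger than at the others (22.7 against 7–9), and I put that down to the arm's shadow.
- **Arm:** it stood clear of everything when I handed the job in.
- **Refused call:** one move call was refused because I left out the roll value. I resent it with the roll, and it moved nothing.

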